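# Open the pressure filter pot for the next water sample

## Task

Open the steel filter pot on the microscopy table: turn its pressure cap anticlockwise by the red wing to the first stop, only then press it down, and keep turning while pressed until it releases. Lift the cap off and set it down, without dropping it, flat and wing up inside the blue tray, and let go. Do not disturb the jar, dropper bottle, petri dish, slide box, marker and beaker standing around.

Things in the scene. Friction and masses are not known exactly. Their poses are not given: they have to be found in the camera images.
- pot: Fixed steel pressure filter pot, 120 mm across (132 at its foot), origin at the centre of its underside, z up; with the cap on, 157 mm tall. Shoulder 80 mm high. A gauge stands out to 91 mm from the axis on its own +y side, a brass nozzle to 84 mm on its -y side, both below 70 mm. Its own +x axis points at one of the two release notches, -x at the other.
- neck (a point): Centre of the pot's neck at its mouth, 109 mm above the pot's underside, axes as the pot. Bore 41 mm; round it a flange 65 mm across, 5 mm thick, with a notch 0.33 rad to either side of the pot's +x and -x axes. Under the flange a 7 mm deep tooth before each notch is the first stop; a deeper end stop follows each notch.
- release_mark (a point): Green radial mark on the pot's shoulder, on the pot's +x axis, 50 mm out: a wing end points here when the cap is at its release notches. Seen from above, a yellow mark 0.82 rad clockwise of it is the first stop and a red one 1.22 rad clockwise of it the locked place. All three are repeated half a turn on.
- cap: Loose pressure cap, 0.12 to 0.2 kg: black disc 78 mm across with a skirt, origin on its axis at the skirt's lower edge, z up; disc top 29 mm above the origin. Lugs inside the skirt on its own +x and -x hook under the flange. Fitted: origin 98 mm above the pot's underside, yaw relative to the pot -1.35 to -1.1 rad (locked) at the start. Its yaw grows anticlockwise from above.
- wing (a point): Centre of the cap's red grip wing, 44 mm above the cap's origin, axes as the cap. The wing is 60 mm long (cap's x), 14 mm thick (cap's y) and 30 mm tall, from the disc's top at 29 mm to 59 mm above the origin. The cap hits its first stop at about -0.82 rad relative to the pot and releases at 0 rad, with play of about 0.08 rad, where an end stop blocks it.
- cap_mark (a point): Point on the rim of the cap on its own +x axis, 40 mm from the axis, 26 mm above the cap's origin; a white line on top of the wing lies on this half.
- seat (a joint): Spring seat in the neck, under the cap: how far the cap is pressed below its fitted height (m, 0 fitted, -0.004 popped up). It pushes up with 8 N at 0 and 0.5 N more per mm. 7 mm or more (9 is ample, 13 N; bottoms at 12) passes the first stop; hold it down until past -0.15 rad. At the notches it lifts the cap 4 mm; the cap clears the neck 11 mm above fitted. Friction stops it turning by itself.
- blue_tray: Fixed blue tray, 140 x 140 mm outside, rim 14 mm high, walls 4 mm, floor 4 mm thick; origin at the centre of its underside. The cap goes here.
- grey_tray: Grey tray, fixed, same shape as the blue one, not wanted now. Which tray is on the left and which on the right varies.
- jar: Loose amber glass specimen jar with a white lid, 52 mm across, 75 mm tall, upright. Leave alone. Origin at the centre of its underside.
- dropper_bottle: Loose amber dropper bottle, 34 mm across, 75 mm tall, upright. Leave alone. Origin at the centre of its underside.
- petri_dish: Loose clear petri dish, 80 mm across, 14 mm high. Leave alone. Origin at the centre of its underside.
- slide_box: Loose green slide box 85 x 45 x 30 mm. Leave alone. Origin at the centre of its underside.
- marker: Loose blue marker pen lying down, 120 mm long, 12 mm thick. Leave alone. Origin at mid-length on its axis.
- beaker: Loose glass beaker, 66 mm across, 85 mm tall. Leave alone. Origin at the centre of its underside.
Things that resemble listed ones, but are neither listed nor needed, are in the scene too. What is shaped like the cap but yellow is not meant.

How it is judged (in metres and radians):
On the way, in this order (a step that is already met when the one before it is completed fails the run):
1. the cap is turned to its first stop, not pressed down (within 0.12 rad of the stop, less than 4 mm down) (x of cap_mark in the frame of pot between 0.0235 and 0.0315 m and y of cap_mark in the frame of pot below 0 m and z of cap in the frame of pot between 0.094 and 0.102 m), for 0.1 s.
2. the cap is pressed down there, by 6 mm or more (x of cap_mark in the frame of pot above 0.022 m and y of cap_mark in the frame of pot below -0.012 m and z of cap in the frame of pot below 0.092 m), for 0.05 s.
3. the cap is turned past the stop to the release notches (within 0.2 rad) (x of cap_mark in the frame of pot above 0.02 m and y of cap_mark in the frame of pot above -0.008 m and z of cap in the frame of pot above 0.08 m), for 0.1 s.
At the end, for the whole second after the job is handed in: The cap rests, wing up and flat (within 0.1 rad), on the floor of the blue tray (cap origin less than 8 mm above the tray's underside, less than 45 mm from its centre), at rest and released (horizontal distance between cap and blue_tray below 0.045 m and z of cap in the frame of blue_tray below 0.008 m and angle between cap's own z axis and vertical below 0.1 rad and linear speed of cap below 0.02 m/s); the robot touches nothing.
It fails at once if the cap is dropped (moves faster than 0.6 m/s while the fingers do not hold it) (linear speed of cap above 0.6 m/s and contact force between the fingers and cap below 0.05 N).
It fails at once if a bystander (jar, dropper bottle, petri dish, slide box, marker, beaker) is moved more than 30 mm or a bottle, jar or beaker tipped (distance of any of jar, dropper_bottle, petri_dish, slide_box, marker, beaker from where it was at the start of the episode above 0.03 m or angle between any of jar, dropper_bottle, beaker's own z axis and vertical above 0.5 rad).
It also fails if it takes over 45 s, if anything falls off the work surface, if the arm or the gripper's body presses on something with over 40 N, if the wrist force passes 120 N, or if a joint passes its speed limit or range.

## Robot

A 6-joint arm with a two-finger parallel gripper is mounted at the origin on the work surface. World frame = base frame: x ahead of the robot, y to its left, z up, the work surface at z = 0. Lengths are in mm, angles in rad, forces in N, time in s.
With the tool pointing down it reaches from about 350 to 775 mm from the base axis. Payload 7.3 kg.
Tool frame: the origin (TCP) lies on the centre line of the jaws, within the pads' length; the fingertips stand 22 mm ahead of it and the grasp point (between the pads) lies 3 mm ahead of it; z points along the fingers, y is the direction in which the jaws open and shut (so a half turn about z gives the same grasp; the last joint's range is limited). The gripper opens to 92 mm and grips with 3 to 60 N. Pads are 19 mm wide; open, the fingers measure 130 mm over their backs; the gripper's body (75 mm by 190 mm) begins 47 mm behind the grasp point.
Start: joints at [0.985, 0.342, 1.524, -0, 1.275, -0.146], TCP at [223.511, 475.064, 248.741] pointing down, gripper open.
Joint ranges: [-2.53, 2.53], [-0.77, 2.02], [0.04, 2.7], [-1, 4.14], [0.28, 2.66], [-3.11, 3.11]. Speed limits (rad/s): [2.57, 2.57, 3.14, 3.14, 3.14, 3.14].

## Interface

Orientations are given as [roll, pitch, yaw] about the fixed x, y, z axes, in that order (R = Rz(yaw) Ry(pitch) Rx(roll)).
In Python, from plant import bot gives the robot as it stands.
- The arm moves only by the tool play_rows, never from a script. Its argument "moves" is one flat list of numbers, 5 for each row, row after row: the closure in counts, from 0 (fully open) to 255 (shut), then the shift along the tool's x, y, z in mm, then the turn about the tool's z in degrees. A call has 1 to 8 rows; each row is the pose to reach, as a shift and turn from the pose commanded when the call began, along the tool's axes at that moment; what a row does not reach only later rows make up. A row lasts 1/12 s, in which the tool goes at most 41.7 mm and 7.16 degrees, less where a joint would pass 70% of its speed; a pose out of reach is approached as far as the arm can. A call with a gripper value outside its range is refused whole. The fingers move at their own pace and stop on an object; the grip force is fixed at half the most. Time passes only in rows, so rows that repeat a pose let the fingers close. It gives the time, the measured TCP pose, the force and the opening at its end, in the units of the state.
- bot.get_obs(): the state, without advancing time (a new reading comes with each control period).
- bot.capture(name): name is "side" or "top" or "wrist"; returns a dict with "color" (400x640x3 uint8, red, green, blue), "fx", "fy", "cx", "cy" (pixels), "world_to_cam" (4x4, takes a point from world to camera coordinates); the wrist camera has in their place "T_tool_cam" (4x4, takes a point from camera to tool coordinates, whose origin is the TCP and whose axes are the flange's). Camera axes: x right, y down, z forward; pixel columns grow to the right and rows downward; lengths in mm; the calibration is good to about 2 mm. The wrist camera is an equidistant fisheye: a pixel r from the principal point sees the ray r / f radians off the axis. A picture is of the moment at which its call begins: read the wrist's pose just before it. There is no depth.
- bot.close_job(): hands the job in, once; it reports no verdict.
The state is a dict: "time": time; "joint_positions": joint angles; "dq": joint speeds; "tau": joint torques, N m; "tool_pos": TCP position; "tcp_rot": TCP orientation; "contact_force": force on the tool from outside, world axes, zero at the start; "moment": the same for the moment, N m; "grip_width": finger opening in mm.
Only numpy, scipy, OpenCV 4.12 (cv2) and the standard library are available. Lean on these libraries where they do the work, as an engineer would, in place of code of your own. Each camera call takes 0.05 s, during which the arm holds its last target.

## Working session

There is one attempt and no reset: what is moved stays moved. The work goes in short steps, Python scripts to look and compute and a tool call to move; the robot and the scene stay as the last step left them, time stands still between calls to the robot, and variables do not carry over. Pictures are saved under pics/ and viewed, and the job is handed in when it is done.

Besides the shell and the picture viewer there is one more tool, called as name(argument=value, ...) on one line, values as JSON. play_rows: Moves the arm, as the interface text tells. Its arguments: {"type":"object","properties":{"moves":{"type":"array","items":{"type":"number"}}},"required":["moves"]}

```bash
ls; mkdir -p pics
python3 - <<'E'
from plant import bot
import cv2, numpy as np, json
print(bot.get_obs())
for n in ["top","side","wrist"]:
    c=bot.capture(n)
    cv2.imwrite(f"pics/{n}0.png",c["color"][:,:,::-1])
    print(n,{k:(np.round(v,4).tolist() if not np.isscalar(v) else v) for k,v in c.items() if k!="color"})
    np.save(f"{n}0.npy",c,allow_pickle=True)
E
```

```text
pics
{'time': 0.0, 'joint_positions': array([ 9.84966520e-01,  3.42748261e-01,  1.52498286e+00,  4.80370889e-06,
        1.27538857e+00, -1.46032364e-01]), 'dq': array([-0.00123553,  0.00091155,  0.00015586,  0.00121878, -0.00144871,
        0.00075286]), 'tau': array([-7.75753870e-04, -4.31237733e+01, -2.44214952e+01,  7.16699171e-02,
        5.59849106e-02, -1.13953890e-04]), 'tool_pos': array([223.31767464, 474.74385843, 248.04359875]), 'tcp_rot': array([-3.14008254e+00, -2.26749070e-04,  2.70179364e+00]), 'contact_force': array([ 0.38933256, -1.35000048, -0.72622361]), 'moment': array([ 0.01252152, -0.03380886, -0.02720147]), 'grip_width': 91.605733024739}
top {'fx': 518.1431814907204, 'fy': 518.1431814907204, 'cx': 323.3172028178142, 'cy': 198.2294731082922, 'world_to_cam': [[0.0213, -0.9998, -0.0011, -9.3622], [-0.9978, -0.0212, -0.0627, 572.6227], [0.0626, 0.0024, -0.998, 1401.6278], [0.0, 0.0, 0.0, 1.0]]}
side {'fx': 520.8593635403703, 'fy': 520.8593635403703, 'cx': 318.78177245384603, 'cy': 203.45386256409498, 'world_to_cam': [[-0.9978, -0.0628, 0.0195, 558.399], [-0.0586, 0.716, -0.6956, 89.4886], [0.0298, -0.6953, -0.7181, 1158.4659], [0.0, 0.0, 0.0, 1.0]]}
wrist {'fx': 309.70691628693146, 'fy': 309.70691628693146, 'cx': 321.9825521385885, 'cy': 203.65573769540003, 'T_tool_cam': [[-0.0006, -0.9518, -0.3066, 83.7195], [1.0, -0.0004, -0.0007, 1.4158], [0.0006, -0.3066, 0.9518, -137.2578], [0.0, 0.0, 0.0, 1.0]]}
```

View pics/top0.png

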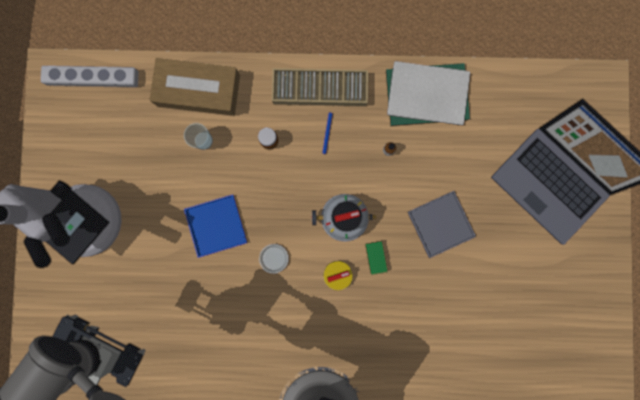

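View pics/side0.png

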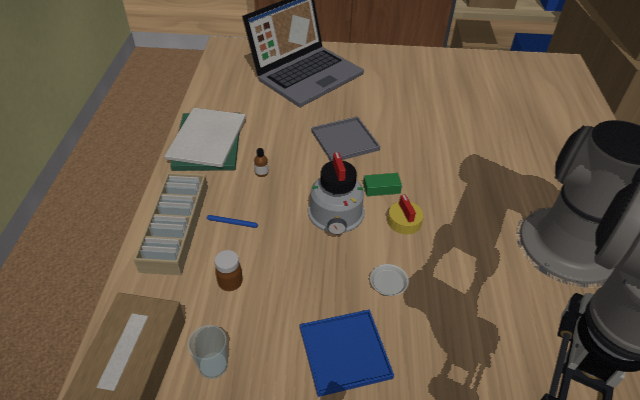

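View pics/wrist0.png

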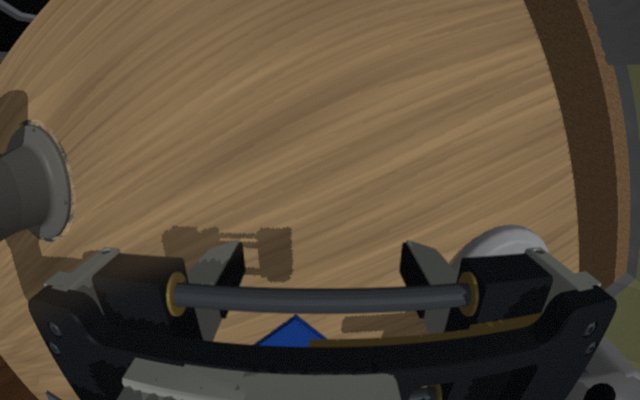

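The black cap with red wing on the steel pot is at top (346,217), the yellow lookalike at (338,276). The blue tray is at (217,226). I'll confirm these in enlarged crops.

```bash
cat > h.py <<'E'
import numpy as np, cv2
def load(n): return np.load(n+".npy",allow_pickle=True).item()
def unproj(c,u,v,z):
    W=np.array(c["world_to_cam"]);R=W[:3,:3];t=W[:3,3]
    d=R.T@np.array([(u-c["cx"])/c["fx"],(v-c["cy"])/c["fy"],1]);o=-R.T@t
    return o+d*(z-o[2])/d[2]
def proj(c,p):
    W=np.array(c["world_to_cam"]);q=W[:3,:3]@np.array(p)+W[:3,3]
    return c["fx"]*q[0]/q[2]+c["cx"],c["fy"]*q[1]/q[2]+c["cy"]
def crop(c,x,y,w,h,s,name):
    im=c["color"][y:y+h,x:x+w,::-1]
    cv2.imwrite("pics/"+name,cv2.resize(im,None,fx=s,fy=s,interpolation=cv2.INTER_CUBIC))
E
python3 - <<'E'
from h import *
t=load("top0");s=load("side0")
crop(t,300,170,100,75,8,"t_pot.png")
crop(s,295,145,100,100,6,"s_pot.png")
crop(t,175,185,85,80,7,"t_tray.png")
E
```

```text
(no output)
```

View pics/t_pot.png

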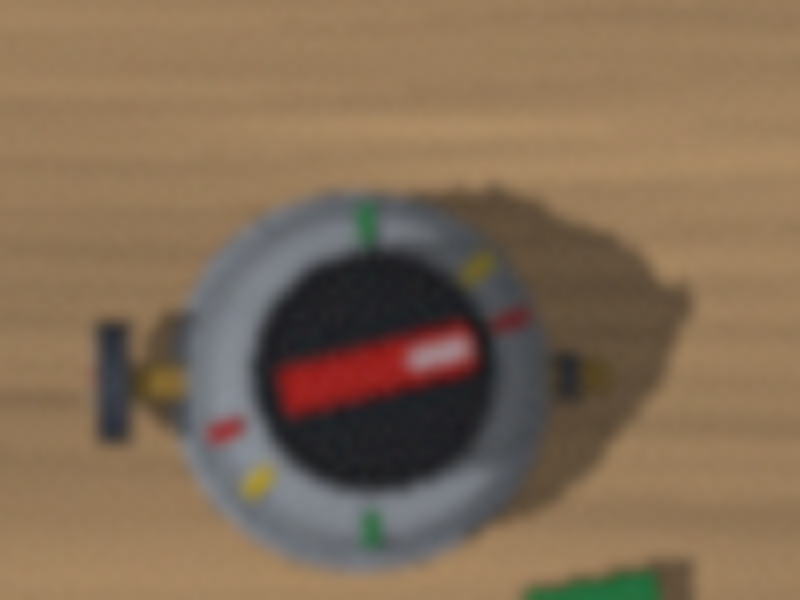

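View pics/s_pot.png

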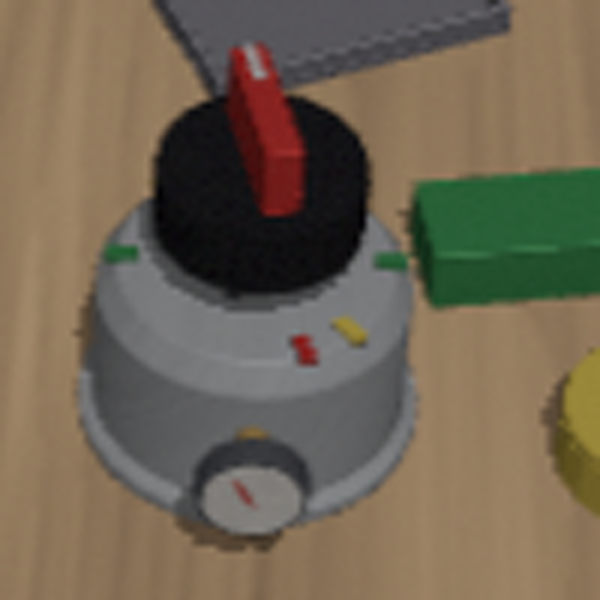

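View pics/t_tray.png

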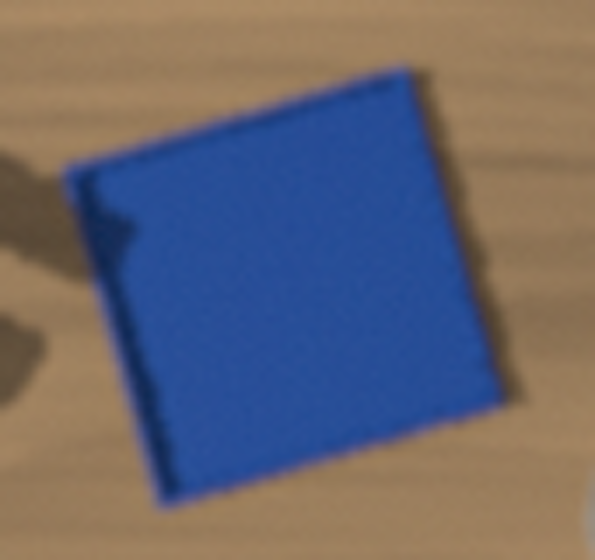

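Run:
```python
from h import *
t=load("top0");s=load("side0")
T=lambda X,Y:(300+(X+.5)/8-.5,170+(Y+.5)/8-.5)
S=lambda X,Y:(295+(X+.5)/6-.5,145+(Y+.5)/6-.5)
R=lambda X,Y:(175+(X+.5)/7-.5,185+(Y+.5)/7-.5)
g1=unproj(t,*T(368,225),80);g2=unproj(t,*T(372,528),80)
print("top green",g1,g2,(g1+g2)/2, np.arctan2(*(g1-g2)[[1,0]]))
r1=unproj(t,*T(512,320),80);r2=unproj(t,*T(226,432),80);y1=unproj(t,*T(478,268),80);y2=unproj(t,*T(258,483),80)
print("red mid",(r1+r2)/2,np.arctan2(*(r1-r2)[[1,0]])+1.22,"yel",(y1+y2)/2,np.arctan2(*(y1-y2)[[1,0]])+.82)
# wing top corners
w=[T(278,372),T(470,322),T(480,365),T(290,418)]
w=np.array([unproj(t,*p,157) for p in w]);print("wing",w.mean(0),np.linalg.norm(w[0]-w[1]),np.arctan2(*((w[1]-w[0])[[1,0]])),np.arctan2(*((w[2]-w[3])[[1,0]])))
d=unproj(t,*T(376,370),127);print("disc",d)
a=unproj(s,*S(120,254),80);b=unproj(s,*S(391,262),80);print("side green",a,b,(a+b)/2,np.arctan2(*(a-b)[[1,0]]))
# side wing top: 4 corners
w=[S(232,52),S(265,46),S(303,150),S(264,152)]
w=np.array([unproj(s,*p,157) for p in w]);print("side wing",w.mean(0),w)
tr=np.array([unproj(t,*R(*p),14) for p in [(66,172),(408,68),(506,405),(163,505)]]);print("tray",tr.mean(0),tr)
# side tray
for u,v in [(300,325),(375,311),(391,378),(320,393)]: print(unproj(s,u,v,14))
for n,u,v,z in [("petri",275,258,14),("box",377,257,30),("yellow",338,276,29),("jar",268,137,75),("bottle",391,148,75),("beaker",198,136,85),("marker",328,133,12)]: print(n,unproj(t,u,v,z)[:2])
```

```text
top green [571.45628607 -55.58905229  80.        ] [472.52727028 -58.73138934  80.        ] [521.99177817 -57.16022081  80.        ] 0.03175287731038601
red mid [522.05040964 -56.87161112  80.        ] 0.043270089430449854 yel [522.24841829 -56.56075264  80.        ] 0.042951799266895296
wing [522.01362945 -56.84900033 157.        ] 61.20566238934955 -1.2949229378738298 -1.2778431183058143
disc [522.64601918 -57.05821514 127.        ]
side green [573.72825236 -51.45129293  80.        ] [473.72125937 -55.50774915  80.        ] [523.72475586 -53.47952104  80.        ] 0.040539502951867645
side wing [523.61230542 -54.39069157 157.        ] [[536.5502654  -78.81951348 157.        ]
 [524.90471995 -83.13063375 157.        ]
 [509.7846283  -28.88868143 157.        ]
 [523.20960804 -26.72393761 157.        ]]
tray [491.66654661 296.74823337  14.        ] [[534.83007418 384.45506126  14.        ]
 [578.53015967 251.68194429  14.        ]
 [447.49438898 209.16915912  14.        ]
 [405.81156359 341.68676879  14.        ]]
[579.32295375 257.58357244  14.        ]
[436.904964   216.00272349  14.        ]
[410.43417999 351.15836944  14.        ]
[533.4147751  387.20972968  14.        ]
petri [406.81264889 131.11019654]
box [ 416.22861291 -145.35558656]
yellow [363.04172665 -41.2223781 ]
jar [728.51132034 152.64172228]
bottle [ 706.00428935 -173.50184088]
beaker [725.48658921 335.71638485]
marker [754.54947483  -6.31506914]
```

```bash
cat >> h.py <<'E'
from scipy.spatial.transform import Rotation as Ro
def delta(target,yaw=None):
    from plant import bot
    o=bot.get_obs();R=Ro.from_euler("xyz",o["tcp_rot"])
    d=R.inv().apply(np.array(target)-o["tool_pos"])
    print("t",round(o["time"],2),"pos",o["tool_pos"].round(1),"rot",o["tcp_rot"].round(4),"F",o["contact_force"].round(1),"M",o["moment"].round(2),"w",round(o["grip_width"],1),"q",o["joint_positions"].round(2))
    print("delta xyz",d.round(1), "turn deg",None if yaw is None else np.degrees((o["tcp_rot"][2]-yaw+np.pi)%(2*np.pi)-np.pi).round(2))
E
python3 -c "
from h import *
delta([523,-55.5,260],1.855)"
```

```text
t 0.15 pos [223.4 474.8 248.2] rot [-3.1405e+00 -1.0000e-04  2.7018e+00] F [-0.6  1.   0.6] M [-0.04  0.02 -0.01] w 91.9 q [ 0.99  0.34  1.52 -0.    1.28 -0.15]
delta xyz [-496.9 -352.3  -11.5] turn deg 48.52
```

play_rows(moves=[0, -40, -28, -4, 6, 0, -80, -56, -8, 12, 0, -115, -82, -10, 18, 0, -150, -106, -12, 24, 0, -185, -131, -12, 30, 0, -220, -156, -12, 36, 0, -250, -177, -12, 42, 0, -280, -198, -12, 48])

```text
time: 0.82
tool_pos: [388.0, 183.5, 260.8]
tcp_rot: [3.141, -0.0, 1.859]
contact_force: [2.0, 1.3, -0.1]
grip_width: 91.9
```

```bash
python3 -c "
from h import *
delta([523,-55.5,260],1.855)"
```

```text
t 0.82 pos [388.  183.5 260.8] rot [ 3.1413e+00 -1.0000e-04  1.8591e+00] F [ 2.   1.3 -0.1] M [-0.04 -0.04 -0.02] w 91.9 q [ 0.26  0.15  1.74  0.    1.24 -0.03]
delta xyz [-267.5   61.5    0.8] turn deg 0.23
```

play_rows(moves=[0, -35, 8, 0, 0, 0, -70, 16, 0, 0, 0, -105, 24, 0, 0, 0, -140, 32, 0, 0, 0, -175, 40, 0, 0, 0, -205, 47, 0, 0, 0, -235, 54, 0, 0, 0, -255, 59, 0, 0])

```text
time: 1.48
tool_pos: [518.7, -44.3, 260.3]
tcp_rot: [-3.141, 0.0, 1.862]
contact_force: [0.3, -0.3, 0.0]
grip_width: 92.0
```

play_rows(moves=[0, 0, 0, 0, 0, 0, 0, 0, 0, 0])

```text
time: 1.65
tool_pos: [517.7, -42.3, 260.0]
tcp_rot: [-3.14, -0.001, 1.862]
contact_force: [-0.7, 0.6, 0.3]
grip_width: 91.8
```

```bash
python3 -c "
from h import *
delta([523,-55.5,260],1.855)
from plant import bot
c=bot.capture('wrist');np.save('wrist1.npy',c,allow_pickle=True)
crop(c,0,0,640,400,1,'w1.png');crop(c,220,110,200,150,4,'w1c.png')"
```

```text
t 1.65 pos [517.7 -42.3 260. ] rot [-3.1405e+00 -1.0000e-03  1.8620e+00] F [-0.7  0.6  0.3] M [-0.04  0.07 -0.03] w 91.8 q [-0.23  0.32  1.52  0.    1.3  -0.52]
delta xyz [-14.1   1.3   0. ] turn deg 0.4
```

View pics/w1.png

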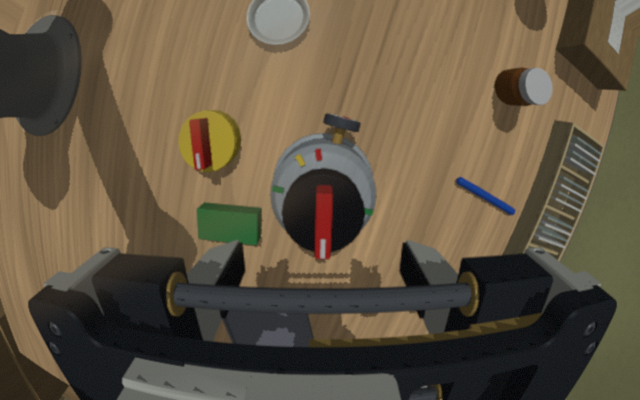

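View pics/w1c.png

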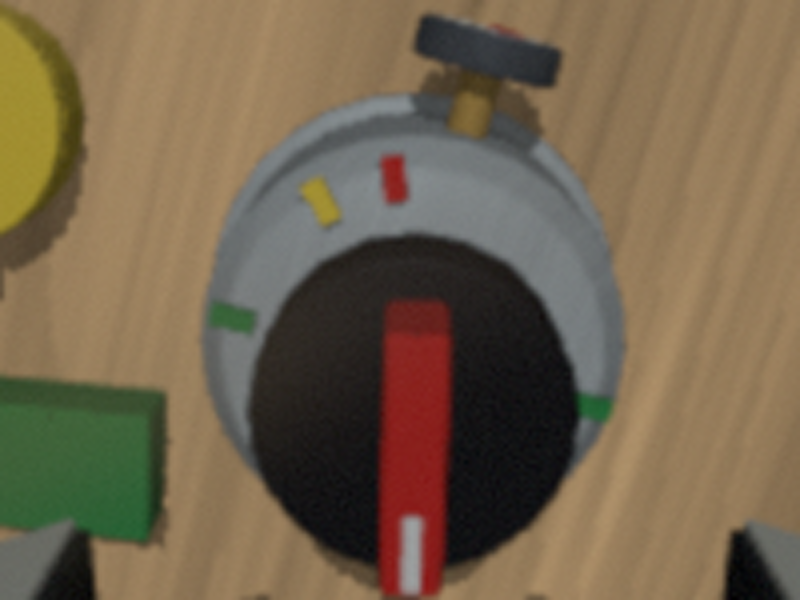

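The wrist view shows the black cap with its white-lined wing half towards the gripper, centred near (323,222), and the yellow lookalike at (210,140). I'll measure the wing and the marks from it.

```bash
cat >> h.py <<'E'
def wun(c,u,v,z,pos,rot):
    R=Ro.from_euler("xyz",rot).as_matrix();T=np.array(c["T_tool_cam"])
    x,y=u-c["cx"],v-c["cy"];r=np.hypot(x,y);th=r/c["fx"]
    d=np.array([np.sin(th)*x/r,np.sin(th)*y/r,np.cos(th)])
    d=R@T[:3,:3]@d;o=R@T[:3,3]+pos
    return o+d*(z-o[2])/d[2]
E
python3 - <<'E'
from h import *
c=load("wrist1");pos=[517.7,-42.3,260.0];rot=[-3.1405,-.001,1.862]
C=lambda X,Y,z:wun(c,220+(X+.5)/4-.5,110+(Y+.5)/4-.5,z,pos,rot)
w=np.array([C(386,331,157),C(451,331,157),C(441,597,157),C(380,597,157)]);print(w.mean(0),w)
m=(w[2]+w[3]-w[0]-w[1])/2;print(np.linalg.norm(m),np.arctan2(m[1],m[0]))
a=C(232,318,80);b=C(596,407,80);print(a,b,(a+b)/2,np.arctan2(*(b-a)[[1,0]]))
for q,off in [((322,202),.82),((394,180),1.22)]:
    p=C(*q,80);e=p-np.array([522.8,-56.,80]);print(p,np.hypot(*e[:2]),np.arctan2(-e[1],-e[0])+off)
E
```

```text
[523.02671696 -54.58613329 157.        ] [[508.87532552 -27.3521663  157.        ]
 [521.42570114 -23.58826374 157.        ]
 [537.29218138 -81.78456924 157.        ]
 [524.51365981 -85.61953387 157.        ]]
60.32483005244619 -1.3066073953276183
[473.01067545 -56.91245885  80.        ] [574.47963981 -52.77855977  80.        ] [523.74515763 -54.84550931  80.        ] 0.040718009115539515
[487.75236622 -19.96225904  80.        ] 50.26982600821958 0.02067431405845077
[504.03755718  -9.12204606  80.        ] 50.49328496511064 0.02991712342894104
```

```bash
python3 -c "
from h import *
delta([523.2,-55,260],1.842)"
```

```text
t 1.7 pos [517.3 -41.5 260.2] rot [-3.1406e+00 -1.1000e-03  1.8633e+00] F [ 0.1 -0.3  0. ] M [-0.05  0.02 -0.01] w 92.0 q [-0.23  0.32  1.52  0.    1.3  -0.52]
delta xyz [-14.6   1.7   0.2] turn deg 1.22
```

play_rows(moves=[0, -10, 1, 0, 1.2, 0, -14.6, 1.7, 0, 1.2, 0, -14.6, 1.7, 30, 1.2, 0, -14.6, 1.7, 55, 1.2, 0, -14.6, 1.7, 75, 1.2, 0, -14.6, 1.7, 75, 1.2, 0, -14.6, 1.7, 75, 1.2])

```text
time: 2.28
tool_pos: [523.3, -54.9, 185.5]
tcp_rot: [-3.14, -0.001, 1.844]
contact_force: [0.6, -0.1, 0.5]
grip_width: 91.8
```

```bash
python3 -c "
from h import *
delta([523.2,-55,153],1.842)
from plant import bot
c=bot.capture('wrist');np.save('wrist2.npy',c,allow_pickle=True)
crop(c,220,150,200,150,4,'w2c.png')
c=bot.capture('side');crop(c,270,100,150,110,5,'s2c.png')
delta([523.2,-55,153],1.842)
"
```

```text
t 2.28 pos [523.3 -54.9 185.5] rot [-3.1402e+00 -9.0000e-04  1.8436e+00] F [ 0.6 -0.1  0.5] M [-0.07  0.03  0.  ] w 91.8 q [-0.25  0.4   1.61  0.    1.12 -0.52]
delta xyz [-0.1 -0.1 32.5] turn deg 0.09
t 2.38 pos [524.5 -55.2 187.2] rot [3.1394e+00 1.2000e-03 1.8435e+00] F [0.6 0.6 0.3] M [-0.04  0.07 -0.01] w 91.5 q [-0.25  0.4   1.61  0.    1.12 -0.52]
delta xyz [ 0.6 -1.3 34.2] turn deg 0.09
```

View pics/w2c.png

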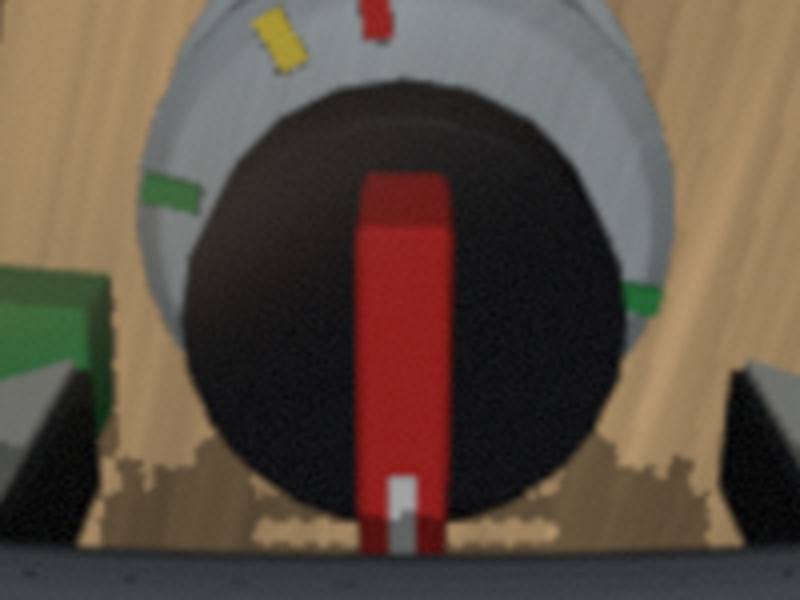

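View pics/s2c.png

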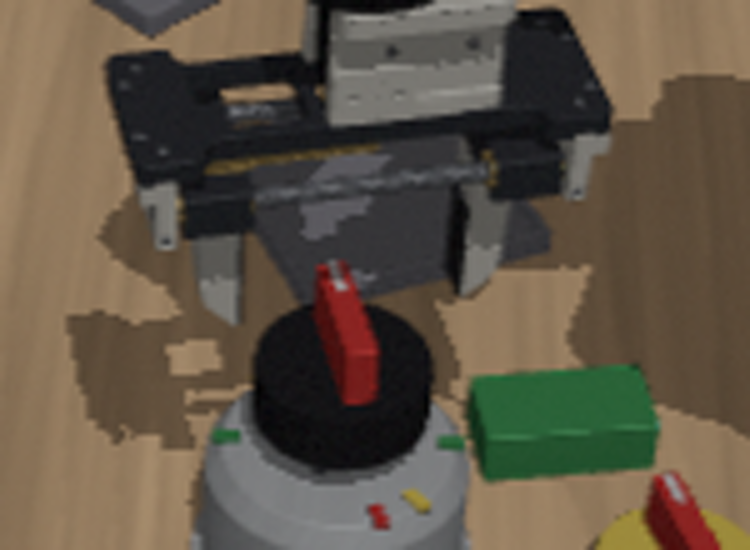

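play_rows(moves=[0, 0, 0, 18, 0, 0, 0, 0, 33, 0, 0, 0, 0, 33, 0, 0, 0, 0, 33, 0, 120, 0, 0, 33, 0, 255, 0, 0, 33, 0, 255, 0, 0, 33, 0, 255, 0, 0, 33, 0])

```text
time: 3.05
tool_pos: [524.0, -55.2, 153.5]
tcp_rot: [3.14, 0.001, 1.843]
contact_force: [0.8, 0.8, 0.4]
grip_width: 69.9
```

play_rows(moves=[255, 0, 0, 0, 0, 255, 0, 0, 0, 0, 255, 0, 0, 0, 0, 255, 0, 0, 0, 0])

```text
time: 3.38
tool_pos: [523.6, -55.2, 152.7]
tcp_rot: [3.142, -0.0, 1.843]
contact_force: [0.5, -0.1, 0.5]
grip_width: 43.1
```

```bash
python3 -c "
from h import *
delta([523.2,-55,153],1.842)
from plant import bot
c=bot.capture('side');crop(c,270,100,150,110,5,'s3c.png')
delta([523.2,-55,153],1.842)
"
```

```text
t 3.38 pos [523.6 -55.2 152.7] rot [ 3.1416 -0.      1.8431] F [ 0.5 -0.1  0.5] M [-0.12  0.09  0.02] w 43.1 q [-0.25  0.44  1.66  0.    1.04 -0.52]
delta xyz [ 0.3 -0.4 -0.3] turn deg 0.06
t 3.43 pos [523.6 -55.2 152.7] rot [ 3.1416e+00 -1.0000e-04  1.8431e+00] F [0.1 0.6 0.4] M [-0.08 -0.01  0.02] w 39.5 q [-0.25  0.44  1.66  0.    1.04 -0.52]
delta xyz [ 0.3 -0.4 -0.3] turn deg 0.06
```

View pics/s3c.png

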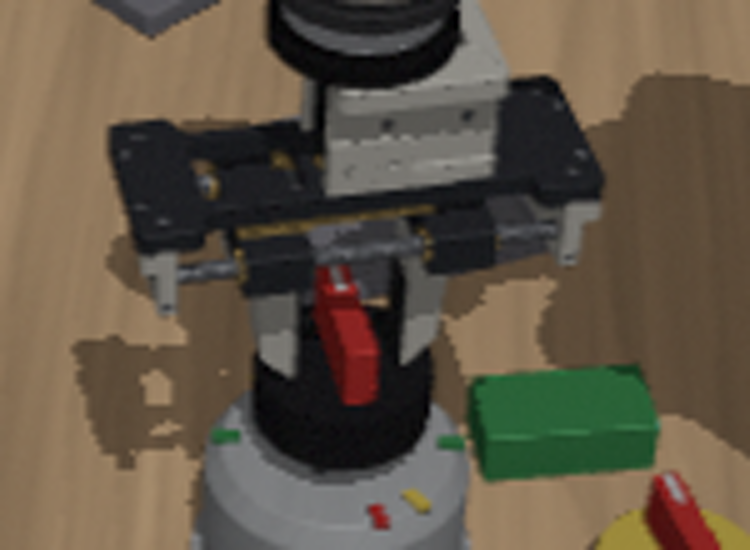

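The fingers are still closing, about 39 mm apart and straddling the wing. I'll keep closing.

play_rows(moves=[255, 0, 0, 0, 0, 255, 0, 0, 0, 0, 255, 0, 0, 0, 0, 255, 0, 0, 0, 0, 255, 0, 0, 0, 0, 255, 0, 0, 0, 0])

```text
time: 3.93
tool_pos: [523.4, -55.2, 152.7]
tcp_rot: [-3.141, -0.0, 1.843]
contact_force: [-2.4, -1.0, 1.0]
grip_width: 13.8
```

```bash
python3 -c "
from h import *
delta([523.2,-55,153],1.842)
"
```

```text
t 3.93 pos [523.4 -55.2 152.7] rot [-3.1410e+00 -2.0000e-04  1.8432e+00] F [-2.4 -1.   1. ] M [-0.21  0.34  0.03] w 13.8 q [-0.25  0.44  1.66 -0.    1.04 -0.52]
delta xyz [ 0.2 -0.1 -0.3] turn deg 0.07
```

Gripped at 13.8 mm. Now turn anticlockwise (negative about tool z) towards the first stop.

play_rows(moves=[255, 0, 0, 0, -4, 255, 0, 0, 0, -8, 255, 0, 0, 0, -12, 255, 0, 0, 0, -16, 255, 0, 0, 0, -20, 255, 0, 0, 0, -23, 255, 0, 0, 0, -25, 255, 0, 0, 0, -25])

```text
time: 4.6
tool_pos: [523.7, -55.2, 152.7]
tcp_rot: [3.141, 0.0, 2.28]
contact_force: [0.3, -0.5, 0.3]
grip_width: 13.5
```

```bash
python3 -c "
from h import *
delta([523.4,-55.2,152.7],3.1416+.037-.82)
"
```

```text
t 4.6 pos [523.7 -55.2 152.7] rot [3.1413e+00 1.0000e-04 2.2805e+00] F [ 0.3 -0.5  0.3] M [-0.08  0.02  0.08] w 13.5 q [-0.25  0.44  1.66  0.    1.04 -0.96]
delta xyz [ 0.2 -0.3  0. ] turn deg -4.48
```

play_rows(moves=[255, 0, 0, 0, -1, 255, 0, 0, 0, -2, 255, 0, 0, 0, -3, 255, 0, 0, 0, -3.5, 255, 0, 0, 0, -3.5])

```text
time: 5.02
tool_pos: [523.7, -55.2, 152.7]
tcp_rot: [3.141, 0.0, 2.341]
contact_force: [-0.9, -0.3, -0.2]
grip_width: 13.6
```

```bash
python3 -c "
from h import *
delta([523.4,-55.2,152.7],3.1416+.037-.82)
"
```

```text
t 5.02 pos [523.7 -55.2 152.7] rot [3.1415 0.     2.341 ] F [-0.9 -0.3 -0.2] M [-0.06  0.11 -0.04] w 13.6 q [-0.25  0.44  1.66  0.    1.04 -1.02]
delta xyz [ 0.2 -0.2 -0. ] turn deg -1.01
```

play_rows(moves=[255, 0, 0, 0, -1, 255, 0, 0, 0, -2, 255, 0, 0, 0, -3, 255, 0, 0, 0, -3])

```text
time: 5.35
tool_pos: [523.4, -55.6, 152.7]
tcp_rot: [-3.141, 0.0, 2.394]
contact_force: [-2.1, -4.3, 1.0]
grip_width: 14.0
```

```bash
python3 -c "
from h import *
delta([523.4,-55.2,152.7],3.1416+.037-.82)
from plant import bot
c=bot.capture('side');crop(c,270,100,150,110,5,'s4c.png')
c=bot.capture('wrist');crop(c,220,140,200,150,4,'w4c.png')
"
```

```text
t 5.35 pos [523.4 -55.6 152.7] rot [-3.1408e+00  1.0000e-04  2.3941e+00] F [-2.1 -4.3  1. ] M [-0.7   0.41 -0.16] w 14.0 q [-0.25  0.44  1.66 -0.    1.04 -1.07]
delta xyz [0.3 0.3 0. ] turn deg 2.03
```

View pics/s4c.png

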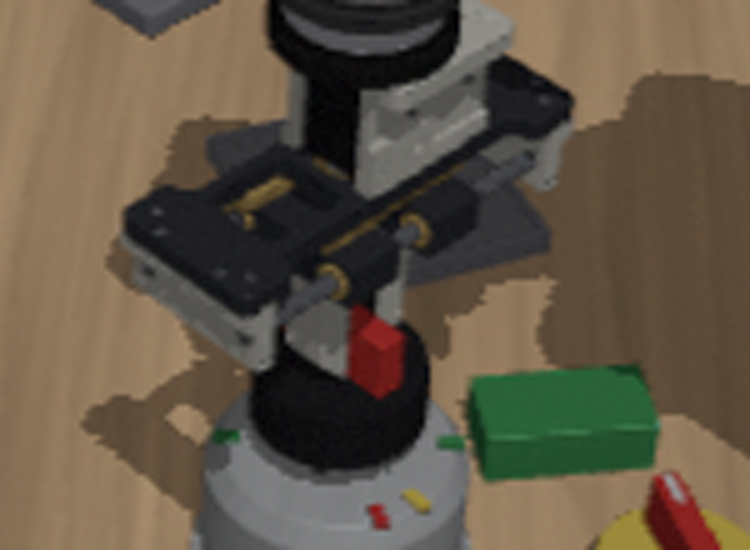

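View pics/w4c.png

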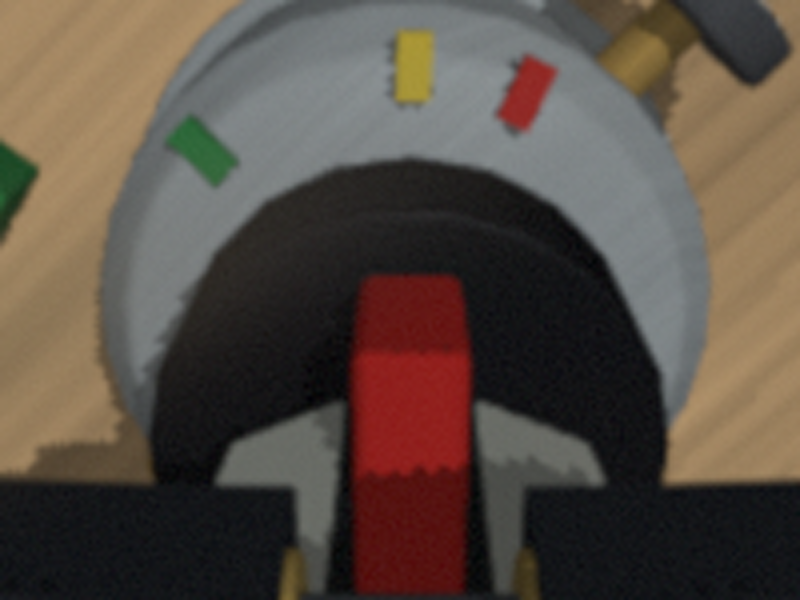

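The wing lines up with the yellow mark and side load has appeared, so the cap is at its first stop. Now ease back 1° and press down.

play_rows(moves=[255, 0, 0, 0, 1.5, 255, 0, 0, 2, 1.5, 255, 0, 0, 4, 1.5, 255, 0, 0, 6, 1.5, 255, 0, 0, 8, 1.5, 255, 0, 0, 10, 1.5, 255, 0, 0, 10, 1.5])

```text
time: 6.03
tool_pos: [523.7, -55.3, 143.7]
tcp_rot: [3.141, 0.001, 2.367]
contact_force: [-4.3, -2.5, 10.0]
grip_width: 13.7
```

```bash
python3 -c "
from h import *
delta([523.4,-55.2,152.7],3.1416+.037-.82)
from plant import bot
c=bot.capture('side');crop(c,270,100,150,110,5,'s5c.png')
c=bot.capture('wrist');crop(c,220,140,200,150,4,'w5c.png')
"
```

```text
t 6.03 pos [523.7 -55.3 143.7] rot [3.1413e+00 1.1000e-03 2.3673e+00] F [-4.3 -2.5 10. ] M [-0.54  0.83 -0.02] w 13.7 q [-0.25  0.45  1.67 -0.    1.02 -1.05]
delta xyz [ 0.3 -0.1 -9. ] turn deg 0.5
```

View pics/s5c.png

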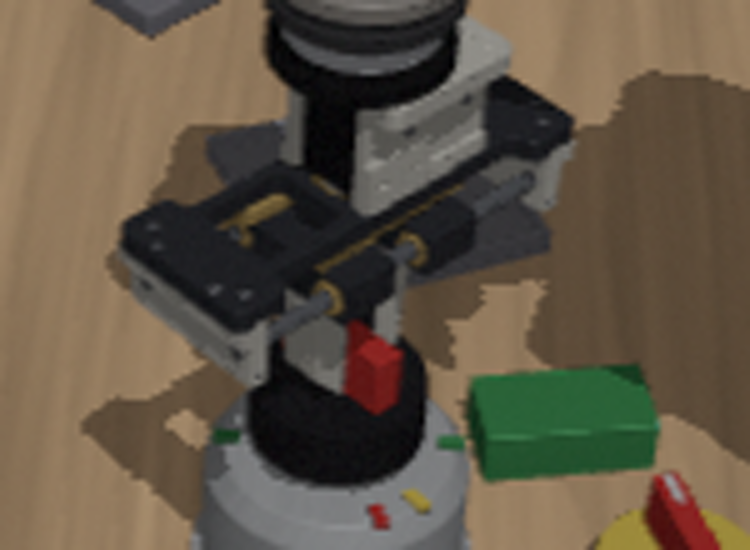

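View pics/w5c.png

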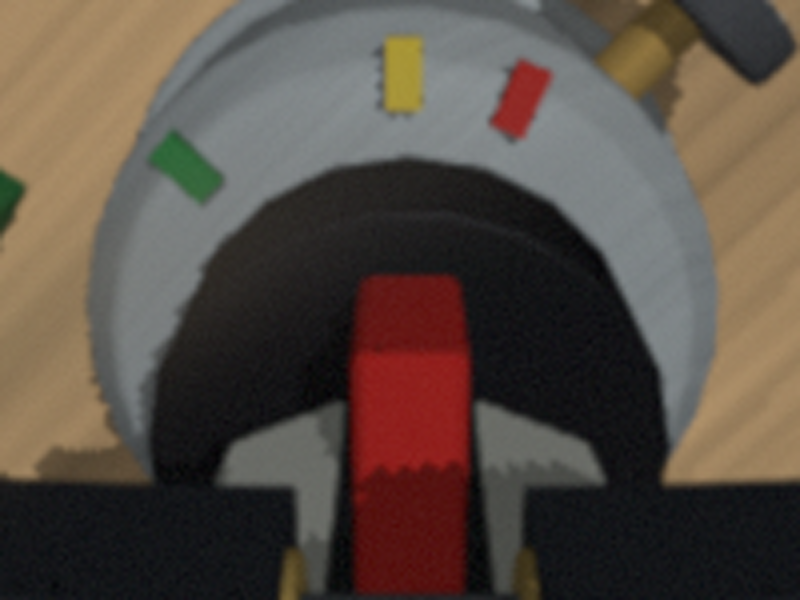

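The cap went down about 9 mm with the gripper, with no slip in the hand. Turning on while pressed.

play_rows(moves=[255, 0, 0, 0, -3, 255, 0, 0, 0, -7, 255, 0, 0, 0, -11, 255, 0, 0, 0, -15, 255, 0, 0, 0, -19, 255, 0, 0, 0, -23, 255, 0, 0, 0, -25, 255, 0, 0, 0, -25])

```text
time: 6.8
tool_pos: [523.6, -55.5, 143.9]
tcp_rot: [-3.141, 0.001, 2.806]
contact_force: [-4.7, -3.3, 11.9]
grip_width: 13.9
```

```bash
python3 -c "
from h import *
delta([523.4,-55.2,143],3.1416+.037)
from plant import bot
c=bot.capture('wrist');crop(c,220,140,200,150,4,'w6c.png')
"
```

```text
t 6.8 pos [523.6 -55.5 143.9] rot [-3.1410e+00  1.0000e-03  2.8056e+00] F [-4.7 -3.3 11.9] M [-0.64  1.05  0.05] w 13.9 q [-0.25  0.45  1.67 -0.    1.02 -1.49]
delta xyz [0.3 0.2 0.9] turn deg -21.37
```

View pics/w6c.png

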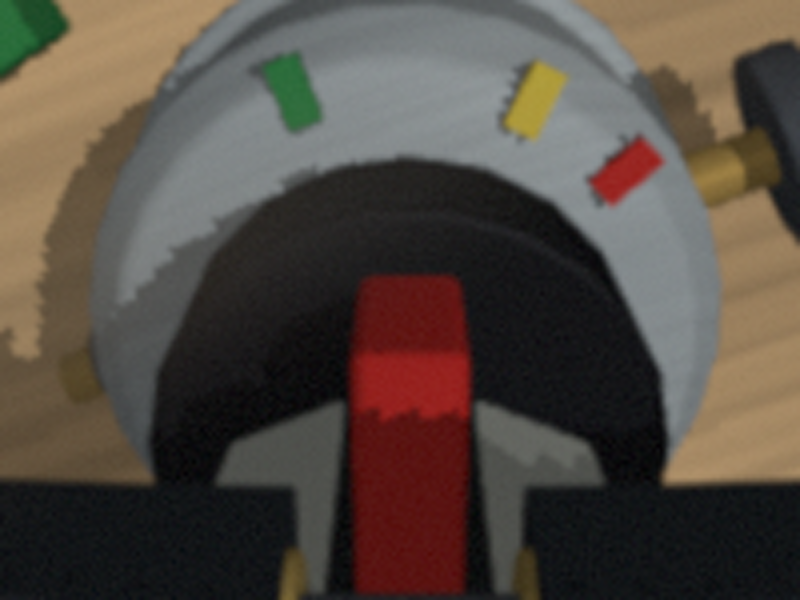

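The cap passed the first stop, still pressed and following the gripper. On to the green mark.

play_rows(moves=[255, 0, 0, 0, -4, 255, 0, 0, 0, -8, 255, 0, 0, 0, -12, 255, 0, 0, 0, -16, 255, 0, 0, 0, -19, 255, 0, 0, 0, -21, 255, 0, 0, 0, -21, 255, 0, 0, 0, -21])

```text
time: 7.52
tool_pos: [523.6, -55.7, 143.9]
tcp_rot: [-3.14, 0.001, -3.113]
contact_force: [-6.1, -4.0, 10.6]
grip_width: 14.0
```

```bash
python3 -c "
from h import *
delta([523.4,-55.2,143],3.1416+.037)
from plant import bot
c=bot.capture('wrist');crop(c,220,140,200,150,4,'w7c.png')
"
```

```text
t 7.52 pos [523.6 -55.7 143.9] rot [-3.1404e+00  6.0000e-04 -3.1128e+00] F [-6.1 -4.  10.6] M [-0.75  1.06  0.01] w 14.0 q [-0.25  0.45  1.67 -0.    1.02 -1.85]
delta xyz [0.1 0.5 0.9] turn deg -0.47
```

View pics/w7c.png

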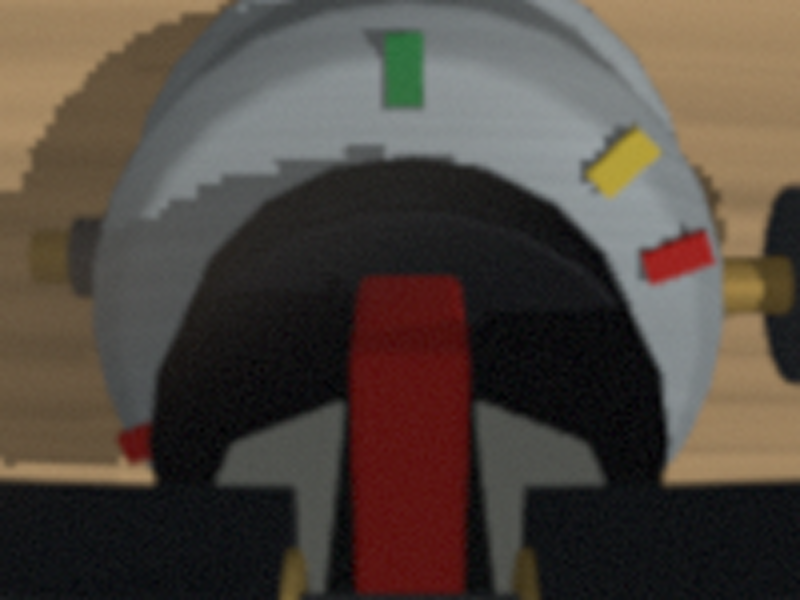

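The wing points at the green mark, at the release notches. Lifting gently while watching the force.

play_rows(moves=[255, 0, 0, -4, 0, 255, 0, 0, -8, 0, 255, 0, 0, -12, 0, 255, 0, 0, -16, 0, 255, 0, 0, -20, 0, 255, 0, 0, -20, 0])

```text
time: 8.07
tool_pos: [523.5, -54.9, 163.0]
tcp_rot: [3.141, -0.0, -3.113]
contact_force: [-2.1, -2.5, 0.3]
grip_width: 14.3
```

```bash
python3 -c "
from h import *
delta([523.4,-55.2,240],3.1416+.037)
from plant import bot
c=bot.capture('side');crop(c,270,100,150,110,5,'s8c.png')
"
```

```text
t 8.07 pos [523.5 -54.9 163. ] rot [ 3.1411e+00 -4.0000e-04 -3.1134e+00] F [-2.1 -2.5  0.3] M [-0.35  0.62  0.02] w 14.3 q [-0.25  0.43  1.64  0.    1.07 -1.85]
delta xyz [  0.1  -0.3 -77. ] turn deg -0.5
```

View pics/s8c.png

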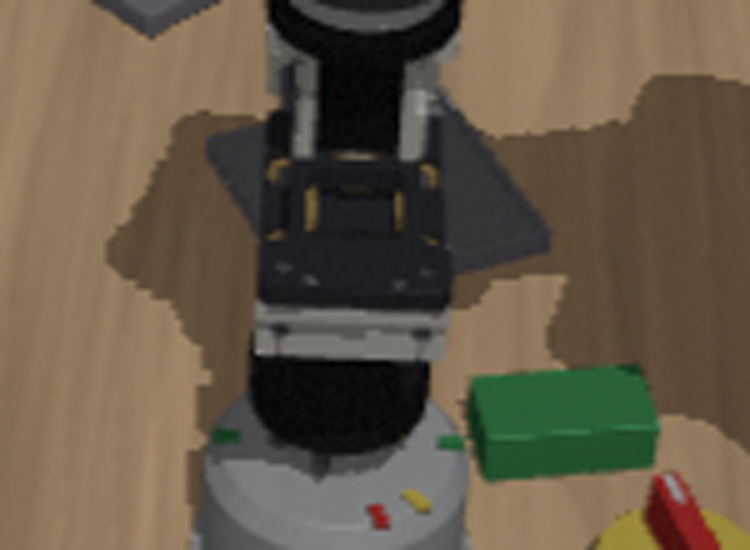

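The cap is rising with the gripper and forces are small. Continue lifting.

play_rows(moves=[255, 0, 0, -6, 0, 255, 0, 0, -15, 0, 255, 0, 0, -30, 0, 255, 0, 0, -45, 0, 255, 0, 0, -60, 0, 255, 0, 0, -70, 0, 255, 0, 0, -70, 0, 255, 0, 0, -70, 0])

```text
time: 8.78
tool_pos: [524.0, -55.0, 233.2]
tcp_rot: [-3.142, 0.002, -3.114]
contact_force: [0.2, -0.1, -2.2]
grip_width: 14.1
```

```bash
python3 -c "
from h import *
delta([493,300,233],None)
from plant import bot
c=bot.capture('side');crop(c,240,50,200,150,4,'s9c.png')
"
```

```text
t 8.78 pos [524.  -55.  233.2] rot [-3.1416e+00  1.6000e-03 -3.1135e+00] F [ 0.2 -0.1 -2.2] M [ 0.03  0.02 -0.03] w 14.1 q [-0.25  0.36  1.55  0.    1.24 -1.85]
delta xyz [2.100e+01 3.558e+02 1.000e-01] turn deg None
```

View pics/s9c.png

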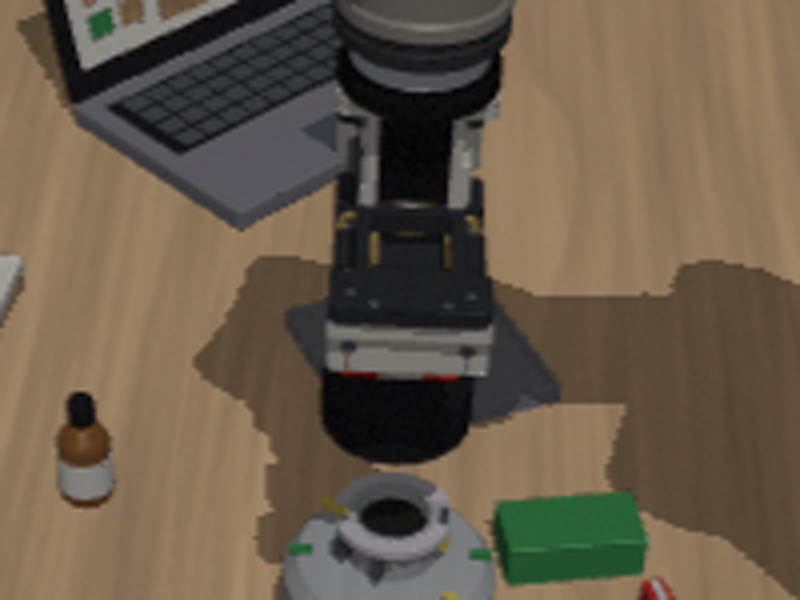

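play_rows(moves=[255, 1, 15, 0, 0, 255, 3, 45, 0, 0, 255, 5, 75, 0, 0, 255, 7, 105, 0, 0, 255, 9, 135, 0, 0, 255, 11, 165, 0, 0, 255, 13, 190, 0, 0, 255, 14, 205, 0, 0])

```text
time: 9.5
tool_pos: [502.8, 151.9, 231.5]
tcp_rot: [3.141, -0.002, -3.112]
contact_force: [0.8, 0.8, -2.3]
grip_width: 14.0
```

play_rows(moves=[255, 1, 20, 0, 0, 255, 2, 45, 0, 0, 255, 4, 75, 0, 0, 255, 6, 105, 0, 0, 255, 8, 130, 0, 0, 255, 8, 145, 0, 0, 255, 8, 150, 0, 0, 255, 8, 150, 0, 0])

```text
time: 10.17
tool_pos: [491.4, 299.6, 231.8]
tcp_rot: [-3.141, -0.001, -3.112]
contact_force: [-0.9, -0.1, -1.8]
grip_width: 13.7
```

```bash
python3 -c "
from h import *
delta([491.5,299,80],None)
from plant import bot
c=bot.capture('wrist');np.save('wrist10.npy',c,allow_pickle=True);crop(c,0,0,640,400,1,'w10.png')
c=bot.capture('top');crop(c,150,160,160,120,5,'t10.png')
"
```

```text
t 10.17 pos [491.4 299.6 231.8] rot [-3.1409e+00 -1.2000e-03 -3.1120e+00] F [-0.9 -0.1 -1.8] M [ 0.03  0.06 -0.01] w 13.7 q [ 0.41  0.45  1.41 -0.    1.29 -1.19]
delta xyz [ -0.2  -0.5 151.8] turn deg None
```

View pics/w10.png

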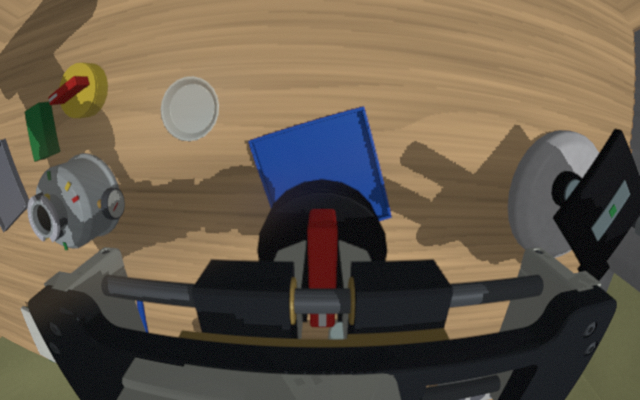

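View pics/t10.png

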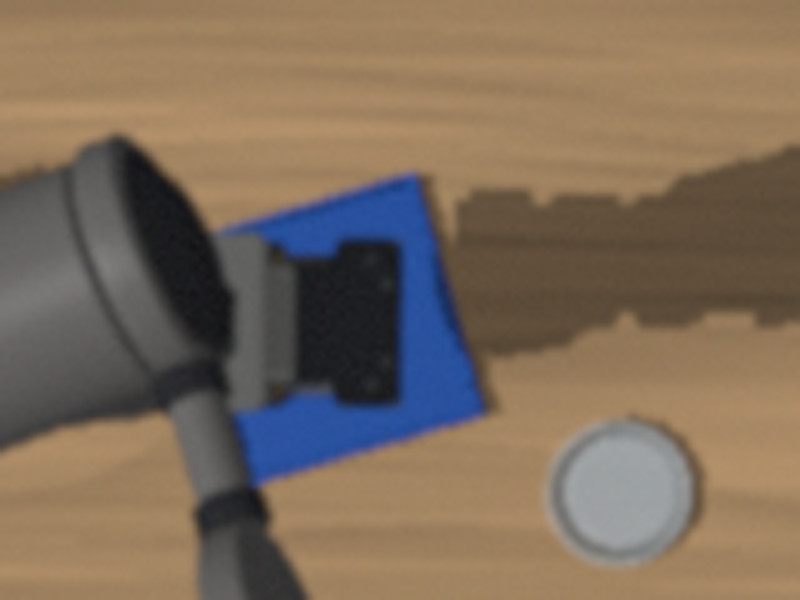

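Cap held above the blue tray, wing up. Lowering in stages.

play_rows(moves=[255, 0, 0, 15, 0, 255, 0, 0, 40, 0, 255, 0, 0, 65, 0, 255, 0, 0, 90, 0, 255, 0, 0, 115, 0, 255, 0, 0, 135, 0, 255, 0, 0, 147, 0, 255, 0, 0, 152, 0])

```text
time: 10.93
tool_pos: [491.1, 297.0, 78.7]
tcp_rot: [-3.14, -0.003, -3.116]
contact_force: [-0.0, -0.1, -1.4]
grip_width: 13.9
```

play_rows(moves=[255, 0, 0, 0, 0, 255, 0, 0, 0, 0])

```text
time: 11.1
tool_pos: [492.4, 298.4, 81.4]
tcp_rot: [3.141, 0.001, -3.115]
contact_force: [-0.3, -0.9, -1.5]
grip_width: 13.6
```

```bash
python3 -c "
from h import *
delta([491.5,299,60],None)
from plant import bot
c=bot.capture('side');crop(c,270,250,200,150,4,'s11.png')
c=bot.capture('wrist');crop(c,170,70,300,200,2.6,'w11.png')
"
```

```text
t 11.1 pos [492.4 298.4  81.4] rot [ 3.1414e+00  8.0000e-04 -3.1148e+00] F [-0.3 -0.9 -1.5] M [-0.   -0.03  0.03] w 13.6 q [ 0.41  0.61  1.59 -0.    0.94 -1.19]
delta xyz [ 0.9  0.6 21.4] turn deg None
```

View pics/s11.png

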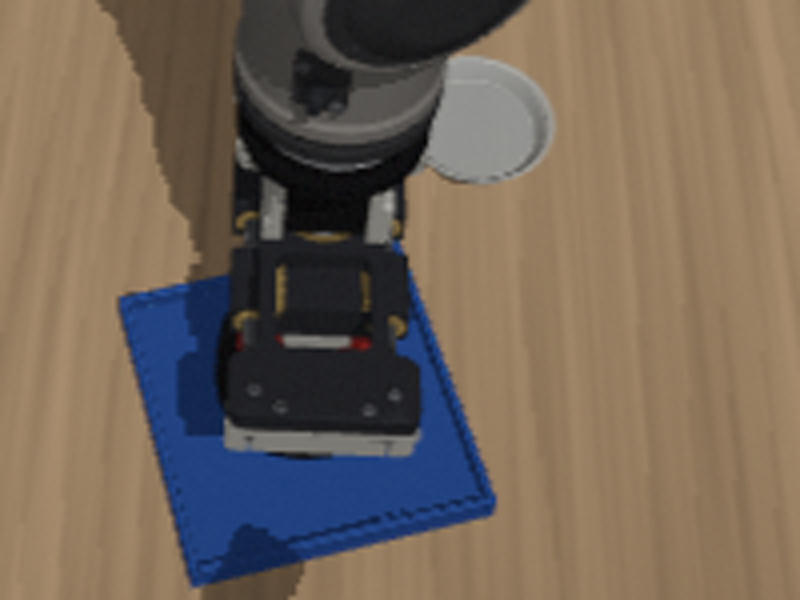

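View pics/w11.png

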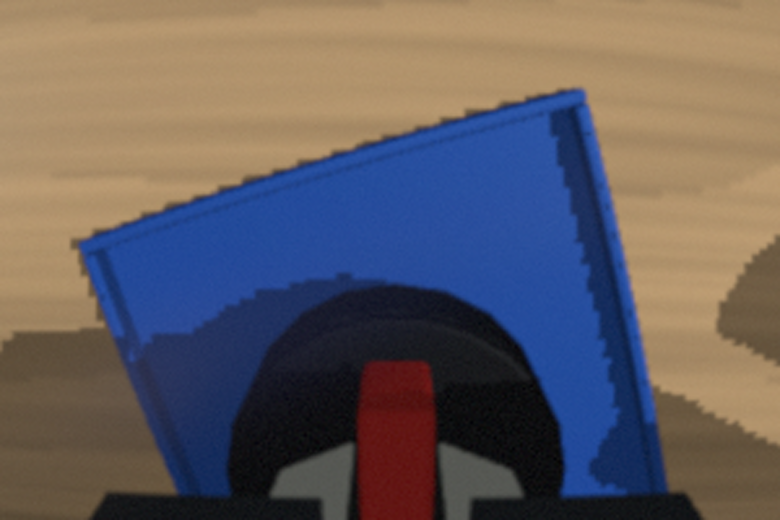

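play_rows(moves=[255, 0, 0, 6, 0, 255, 0, 0, 12, 0, 255, 0, 0, 16, 0, 255, 0, 0, 18, 0, 255, 0, 0, 19, 0, 255, 0, 0, 19, 0])

```text
time: 11.7
tool_pos: [491.5, 299.1, 61.4]
tcp_rot: [-3.141, -0.001, -3.113]
contact_force: [0.4, 0.1, -2.4]
grip_width: 13.8
```

play_rows(moves=[255, 0, 0, 0.5, 0, 255, 0, 0, 1, 0, 255, 0, 0, 1, 0])

```text
time: 11.95
tool_pos: [491.8, 299.1, 60.8]
tcp_rot: [3.141, 0.0, -3.114]
contact_force: [-0.2, -0.5, -1.1]
grip_width: 14.1
```

play_rows(moves=[255, 0, 0, 0.5, 0, 255, 0, 0, 1, 0, 255, 0, 0, 1, 0])

```text
time: 12.2
tool_pos: [491.7, 299.1, 59.7]
tcp_rot: [3.142, 0.0, -3.114]
contact_force: [-0.1, -0.2, -1.2]
grip_width: 13.5
```

play_rows(moves=[255, 0, 0, 0.5, 0, 255, 0, 0, 1, 0, 255, 0, 0, 1, 0])

```text
time: 12.45
tool_pos: [491.8, 299.1, 58.8]
tcp_rot: [3.141, 0.0, -3.114]
contact_force: [-0.4, -0.2, -1.7]
grip_width: 13.8
```

play_rows(moves=[255, 0, 0, 0.5, 0, 255, 0, 0, 1, 0, 255, 0, 0, 1, 0])

```text
time: 12.7
tool_pos: [491.8, 299.1, 58.7]
tcp_rot: [3.141, 0.001, -3.114]
contact_force: [-1.6, -1.5, 6.8]
grip_width: 13.9
```

play_rows(moves=[255, 0, 0, 0.5, 0, 255, 0, 0, 0.8, 0, 255, 0, 0, 0.8, 0])

```text
time: 12.95
tool_pos: [491.8, 299.1, 58.7]
tcp_rot: [3.141, 0.001, -3.114]
contact_force: [-4.6, -3.2, 12.5]
grip_width: 13.8
```

The cap is on the floor: force turned upward at TCP z = 58.7, exactly as expected. I'll unload it and open.

play_rows(moves=[255, 0, 0, -1.2, 0, 255, 0, 0, -1.2, 0, 200, 0, 0, -1.2, 0, 120, 0, 0, -1.2, 0, 60, 0, 0, -1.2, 0, 0, 0, 0, -1.2, 0, 0, 0, 0, -1.2, 0, 0, 0, 0, -1.2, 0])

```text
time: 13.62
tool_pos: [491.7, 299.1, 58.0]
tcp_rot: [3.142, -0.0, -3.114]
contact_force: [0.3, -0.1, -0.1]
grip_width: 48.7
```

play_rows(moves=[0, 0, 0, 0, 0, 0, 0, 0, 0, 0, 0, 0, 0, 0, 0, 0, 0, 0, 0, 0])

```text
time: 13.95
tool_pos: [491.7, 299.1, 58.1]
tcp_rot: [3.142, 0.0, -3.114]
contact_force: [-0.4, 0.3, -0.5]
grip_width: 75.3
```

Open and unloaded. Rising straight up.

play_rows(moves=[0, 0, 0, -5, 0, 0, 0, 0, -15, 0, 0, 0, 0, -35, 0, 0, 0, 0, -60, 0, 0, 0, 0, -85, 0, 0, 0, 0, -115, 0, 0, 0, 0, -140, 0, 0, 0, 0, -150, 0])

```text
time: 14.62
tool_pos: [493.1, 299.7, 213.2]
tcp_rot: [3.139, 0.007, -3.114]
contact_force: [0.5, 0.1, 1.2]
grip_width: 91.7
```

```bash
python3 -c "
from h import *
delta([491.5,299,80],None)
from plant import bot
c=bot.capture('wrist');np.save('wrist12.npy',c,allow_pickle=True);crop(c,0,0,640,400,1.2,'w12.png')
c=bot.capture('side');crop(c,160,100,320,300,2,'s12.png')
"
```

```text
t 14.62 pos [493.1 299.7 213.2] rot [ 3.1388  0.0067 -3.1136] F [0.5 0.1 1.2] M [ 0.07 -0.04 -0.  ] w 91.7 q [ 0.41  0.46  1.44  0.    1.23 -1.19]
delta xyz [  2.5  -1.1 133.1] turn deg None
```

View pics/w12.png

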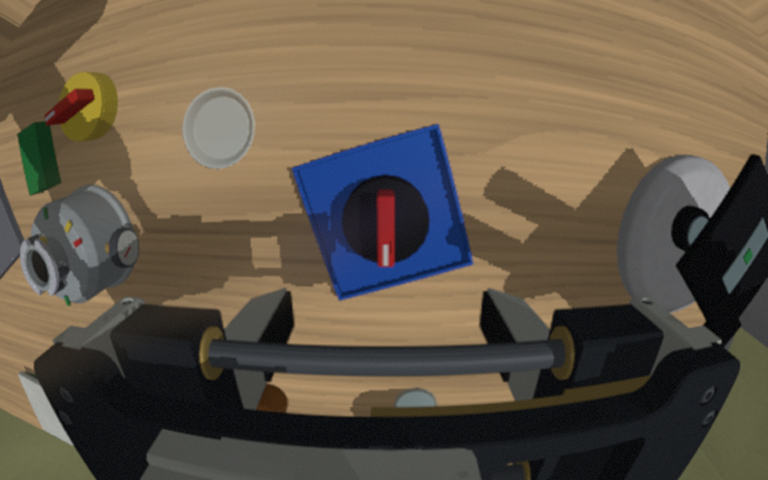

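View pics/s12.png

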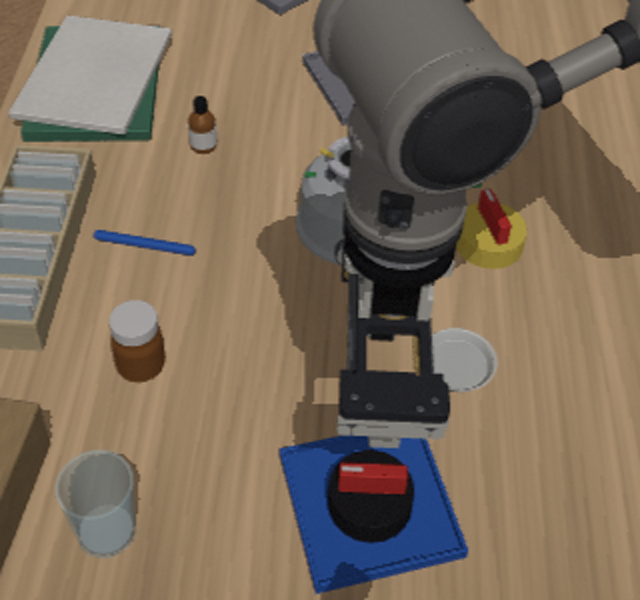

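The cap lies flat and wing up near the tray's centre, at wrist (386,219) and side crop (371,493). The gripper is clear and the bystanders are unmoved, so I'll let the arm settle and hand in.

play_rows(moves=[0, 0, 0, 0, 0, 0, 0, 0, 0, 0, 0, 0, 0, 0, 0])

```text
time: 14.97
tool_pos: [491.0, 298.7, 206.3]
tcp_rot: [-3.14, -0.003, -3.114]
contact_force: [-0.0, 0.2, 0.8]
grip_width: 91.7
```

```bash
python3 -c "
from plant import bot
o=bot.get_obs();print(o['time'],o['tool_pos'],o['contact_force'],o['grip_width'],abs(o['dq']).max())
print(bot.close_job())
"
```

```text
14.9667 [490.98272936 298.71947627 206.3264637 ] [-0.03099598  0.22831973  0.77288814] 91.74890315641088 0.006878430240171937
the job is handed in; nothing more can be done
None
```

I opened the filter pot, set the cap down flat and wing up near the centre of the blue tray, and handed the job in at about 15 s. The hand-in gave no verdict.

- **Opening:** I turned the cap by its red wing to the first stop, where the wing lined up with the yellow mark and side load appeared. I pressed it down about 9 mm (10–12 N) and turned it while pressed until the wing pointed at the green mark.
- **Placing:** I lifted the cap off, carried it to the tray and lowered it until the force showed it was on the floor. That contact came at the tool height I had worked out beforehand. Then I unloaded it, opened the fingers and raised the gripper straight up.
- **Last checks:** The last wrist and side pictures show the cap flat in the tray with the gripper clear of it. The jar, dropper bottle, petri dish, slide box, marker and beaker, as far as they were in view, looked undisturbed by eye; I did not re-measure them. The fingers were fully open and the force on the tool was under 1 N.
- **Disagreements:** No check failed. The top and side cameras differed by 2–4 mm on the pot's position and up to about 6 mm on the tray's. I relied on the wrist camera for the grasp and used the average of the other two for the tray.

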